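# Close up the plate reader

### The arm

A 6-joint arm with a two-finger parallel gripper is mounted at the origin on the work surface. World frame = base frame: x ahead of the robot, y to its left, z up, the work surface at z = 0. Lengths are in mm, angles in rad, forces in N, time in s.
With the tool pointing down it reaches from about 300 to 750 mm from the base axis. Payload 8.5 kg.
Tool frame: the origin (TCP) lies midway between the tips of the shut fingers; the grasp point (between the pads) lies 19 mm behind it; z points along the fingers, y is the direction in which the jaws open and shut (so a half turn about z gives the same grasp; the last joint's range is limited). The gripper opens to 85 mm and grips with 20 to 120 N. Pads are 22 mm wide; open, the fingers measure 114 mm over their backs; the gripper's body (76 mm by 85 mm) begins 54 mm behind the grasp point. The pads swing forward as they close: fully open they stand 13 mm farther back than shut.
Start: joints at [0.93, 0.381, 1.297, -0, 1.464, -0.215], TCP at [227.167, 500.875, 231.322] pointing down, gripper open.
Joint ranges: [-3.11, 3.11], [-0.89, 2.33], [0.22, 2.48], [-1.42, 4.56], [0.17, 2.85], [-2.88, 2.88]. Speed limits (rad/s): [2.39, 2.39, 3.14, 3.14, 3.14, 3.14].

### API

Orientations are given as a 3x3 rotation matrix whose columns are the frame's x, y, z axes.
In Python, from rig import get_state, get_image, camera_params, sign_off, spot_in, trace, mark_of gives the robot as it stands. The module is installed in compiled form; this text tells all that it offers.
- The arm moves only by the tool play_rows, never from a script. Its argument "targets" is a list of rows, each an object with "delta_pos": the shift along the world's x, y, z in mm, a list of three; "angular": the turn, a rotation vector about the world's x, y, z in degrees, a list of three; "grip": the gripper's target within -1 to 1 (fully open at 1, half-way at 0, shut at -1). In form: [{"delta_pos": [dx, dy, dz], "angular": [wx, wy, wz], "grip": grip}, ...]. A call has 1 to 12 rows; each row shifts and turns the commanded pose from where the row before left it; what a row does not reach is not made up. A row lasts 1/8 s, in which the tool goes at most 62.5 mm and 10.7 degrees, less where a joint would pass 70% of its speed; a pose out of reach is approached as far as the arm can. A call is refused whole if a number of a shift passes 62.5 or a number of a turn 10.7, either way. A call with a gripper value outside its range is refused whole. The fingers move at their own pace and stop on an object; the grip force is fixed at half the most. Time passes only in rows, so rows that do not move let the fingers close. It gives the time, the measured TCP pose, the force and the opening at its end, in the units of the state.
- get_state(): the state, without advancing time (a new reading comes with each control period).
- get_image(name): name is "scene" or "top" or "wrist"; returns (picture, depth): 400x640x3 uint8, red, green, blue; 400x640 float32, mm along the optical axis (not along the pixel's ray), 0 where there is no reading.
- camera_params(name): a dict with "intrinsics" (3x3 intrinsics, pixels), "k1" (the pictures are not rectified: a ray, as slopes to the right and down, at radius r is drawn at 1 + k1 r^2 times it, then the intrinsics apply), "world_from_camera" (4x4, takes a point from camera to world coordinates); the wrist camera has in their place "hand_eye" (4x4, takes a point from camera to tool coordinates, whose origin is the TCP and whose axes are the flange's). Camera axes: x right, y down, z forward; pixel columns grow to the right and rows downward; lengths in mm; the calibration is good to about 2 mm. A picture is of the moment at which its call begins: read the wrist's pose just before it. camera_params takes no time and is no camera call.
- sign_off(): hands the job in, once; it reports no verdict.
Trained networks look in the newest picture that a camera, given by its name, has taken for a name from the list of things; names that differ only in an ending like _2 or _b are one class to them, and where a whole thing is asked for, a point or a joint stands for the part that bears it (a point fixed in the world has none). Each returns a list of dicts, best first, with "conf" (0 to 1); they miss things now and then, are a little off and sometimes report something else, mostly with a low value. They report only what shows in the picture. A call takes as long as a camera call.
- spot_in(name, camera): "at" ([column, row] in pixels, amid what is visible of it).
- trace(name, camera): "mask" (400x640 bool, what is visible of it) and "at" ([column, row] in pixels, amid what is visible of it).
- mark_of(name, camera): "at" ([column, row] in pixels: a listed point, or the origin of a listed thing).
The state is a dict: "time": time; "joint_positions": joint angles; "qd": joint speeds; "joint_efforts": joint torques, N m; "tool_pos": TCP position; "tool_rot": TCP orientation; "wrist_force": force on the tool from outside, world axes, zero at the start; "moment": the same for the moment, N m; "opening": finger opening in mm.
Only numpy, scipy, OpenCV 4.12 (cv2) and the standard library are available. Lean on these libraries where they do the work, as an engineer would, in place of code of your own. Each camera call takes 0.05 s, during which the arm holds its last target.

### The job

Load the plate reader using only your fingertips: push the orange-fronted carrier, with the purple plate lying in it, fully home into the reader, and after that push the blue door fully shut over it. Do not touch or lift the plate, which must stay seated in its carrier, keep the door out of the carrier's way until the carrier is in, and leave everything else on the bench where it is.

Things in the scene. Friction and masses are not known exactly. Their poses are not given: they have to be found in the camera images.
- reader: white bench-top plate reader, fixed to the bench: 280 mm deep, 280 mm wide, top 145 mm above the bench (nothing stands on it). Origin: at bench level under the middle of its front face. Its x axis points into the machine (away from its front face), y to its left as you face the front (the side of the door's hinge), z up. The front face is the plane x = 0 of this frame; it carries a bay opening 120 mm wide, from 50 to 125 mm above the bench. It may be turned about z.
- bay (a point): middle of the bay opening, in the plane of the reader's front face, 85 mm above the bench; axes as the reader's
- carrier (a joint): how far the carrier stands out of the reader, in m: 0 = fully home (at a hard stop; the front panel then stands 8 mm proud of the front face), at most 0.125. It slides along the reader's x axis, to -x as it opens, and stays where it is left (about 2 N of friction plus some damping).
- carrier_front (a point): centre of the outer face of the carrier's upright orange front panel (112 mm wide, 58 mm high: 54 to 112 mm above the bench; 18 mm thick), the face that is pushed; axes as the reader's. With the carrier home it lies 8 mm in front of the front face.
- plate_centre (a point): centre, 69 mm above the bench when seated, of the clear plastic multiwell plate with purple wells that lies in the carrier's pocket (127 x 85 x 14 mm, long side along the reader's x; the centre is 85.5 mm behind the outer face of the carrier's front panel). It rides with the carrier. Not to be touched.
- plate (a joint): how far the plate has been lifted out of the carrier's pocket, m: 0 = seated. The pocket holds it sideways, so that it can only be lifted straight up.
- door (a joint): opening angle of the blue door, rad: 0 = shut (hard stop), parallel to the front face, its inner side 11 mm in front of it, 1.57 = sticking straight out from the face, at most 1.95. It turns about an upright hinge at the left of the bay, has light friction (0.06 N m) and stays where it is left. At angle q the panel runs from the hinge along (-sin q, -cos q) in the reader's x, y; its outer face, which is pushed to shut it, looks along (-cos q, sin q).
- door_hinge (a point): point on the door's hinge axis, half-way up the door, 87 mm above the bench; 16 mm in front of the front face and 68 mm left of the middle of the bay. It lies in the mid-plane of the panel.
- door_edge (a point): middle of the door's free upright edge, 136 mm from the hinge axis, 87 mm above the bench. The panel is 136 mm wide, 10 mm thick, and spans 46 to 128 mm above the bench.
- tube_rack: white rack with blue-capped tubes, 90 x 170 x 120 mm, to the right of the reader; origin at the centre of its underside; a bystander, not to be disturbed
- petri_dish: pink petri dish, 90 mm across, 14 mm high, left of and in front of the reader; origin at the centre of its underside; a bystander, not to be disturbed
- tin: small red and white tin, 92 x 82 x 44 mm, to the left of the reader; origin at the centre of its underside; a bystander, not to be disturbed
- calculator: blue desk calculator, 160 x 90 x 21 mm, right of and in front of the reader; origin at the centre of its underside; a bystander, not to be disturbed
- marker: marker pen lying down, 130 mm long, 14 mm thick, in front of the reader; origin at the centre of its underside; a bystander, not to be disturbed
- bottle: amber bottle, 70 mm across, 170 mm high, on the far left or far right; origin at the centre of its underside; a bystander, not to be disturbed
- glove_box: grey and white glove carton, 240 x 120 x 81 mm, on the far left or far right; origin at the centre of its underside; a bystander, not to be disturbed

How it is judged (in metres and radians):
On the way, in this order (a step that is already met when the one before it is completed fails the run):
1. the carrier is fully home with the plate in it while the door is still open (value of joint carrier below 0.004 m and value of joint door above 0.5 rad), for 0.1 s.
2. the door is shut over the carrier (value of joint carrier below 0.004 m and value of joint door below 0.05 rad), for 0.2 s.
At the end, for the whole second after the job is handed in: The carrier is home within 4 mm, the door shut within 0.05 rad and at rest, and the plate is seated in the carrier (raised less than 4 mm) (all of step 2 and velocity of joint door below 0.05 rad/s and value of joint plate below 0.004 m); the robot touches nothing.
It fails at once if the plate is touched by the robot (contact force between any of the fingers, the arm and plate above 0.3 N).
It fails at once if the plate is lifted in its pocket by more than 6 mm (value of joint plate above 0.006 m).
It fails at once if the door is swung into the carrier before the carrier is in (door below 1.1 rad with the carrier more than 20 mm out) (value of joint door below 1.1 rad and value of joint carrier above 0.02 m).
It fails at once if a bystander is moved by more than 20 mm (distance of any of tube_rack, petri_dish, tin, calculator, marker, bottle, glove_box from where it was at the start of the episode above 0.02 m).
It also fails if it takes over 51 s, if anything falls off the work surface, if the arm or the gripper's body presses on something with over 40 N, if the wrist force passes 120 N, or if a joint passes its speed limit or range.

## Working session

There is one attempt and no reset: what is moved stays moved. The work goes in short steps, Python scripts to look and compute and a tool call to move; the robot and the scene stay as the last step left them, time stands still between calls to the robot, and variables do not carry over. Pictures are saved under pics/ and viewed, and the job is handed in when it is done.

Besides the shell and the picture viewer there is one more tool, called after ">>>" by a JSON object that holds its "name" and its "arguments". play_rows: Moves the arm, as the interface text tells. Its arguments: {"type":"object","properties":{"targets":{"type":"array"}},"required":["targets"]}

```bash
mkdir -p pics
cat > h.py <<'E'
import numpy as np, cv2
from rig import *
def snap(n,f):
    im,d=get_image(n); cv2.imwrite(f'pics/{f}.png',im[:,:,::-1]); np.save(f'pics/{f}.npy',d); return im,d
def ray(n,uv):
    p=camera_params(n);K=np.array(p['intrinsics']);k=p['k1']
    x=np.array([(uv[0]-K[0,2])/K[0,0],(uv[1]-K[1,2])/K[1,1]]); u=x.copy()
    for _ in range(30): u=x/(1+k*(u@u))
    return np.array([u[0],u[1],1.])
def T(n):
    p=camera_params(n)
    if n!='wrist': return np.array(p['world_from_camera'])
    s=get_state();M=np.eye(4);M[:3,:3]=s['tool_rot'];M[:3,3]=s['tool_pos'];return M@np.array(p['hand_eye'])
def at_depth(n,uv,d):
    M=T(n);return M[:3,:3]@(ray(n,uv)*d)+M[:3,3]
def at_z(n,uv,z):
    M=T(n);r=M[:3,:3]@ray(n,uv);return M[:3,3]+r*(z-M[2,3])/r[2]
def proj(n,P):
    p=camera_params(n);K=np.array(p['intrinsics']);M=np.linalg.inv(T(n));c=M[:3,:3]@P+M[:3,3];u=c[:2]/c[2];u=u*(1+p['k1']*(u@u));return K[:2,:2]@u+K[:2,2]
E
python3 - <<'E'
from h import *
for n in ['scene','top']:
    im,d=snap(n,n+'0')
    print(n,T(n)[:3,3].round(),T(n)[:3,2].round(2))
    for o in ['bay','carrier_front','plate_centre','door_hinge','door_edge','reader']:
        z={'bay':85,'carrier_front':83,'plate_centre':69,'door_hinge':87,'door_edge':87,'reader':0}[o]
        for r in mark_of(o,n)[:2]: print(o,np.round(r['at']),round(r['conf'],2),at_z(n,r['at'],z).round(1))
    for o in ['tube_rack','petri_dish','tin','calculator','marker','bottle','glove_box']:
        for r in mark_of(o,n)[:1]: print(o,np.round(r['at']),round(r['conf'],2),at_z(n,r['at'],0).round(1))
print(get_state())
E
```

```text
scene [1108.  837.  904.] [-0.42 -0.65 -0.63]
bay [305. 205.] 0.97 [631.4 -13.2  85. ]
bay [314. 207.] 0.53 [614.   11.1  85. ]
carrier_front [336. 202.] 0.94 [542.9  26.1  83. ]
plate_centre [315. 206.] 0.5 [599.   -8.4  69. ]
plate_centre [306. 201.] 0.39 [609.4 -43.1  69. ]
door_hinge [317. 219.] 0.87 [635.6  63.   87. ]
door_edge [364. 211.] 0.55 [498.6 109.4  87. ]
reader [307. 224.] 0.7 [625.5 -18.1   0. ]
petri_dish [307. 224.] 0.4 [625.2 -15.6   0. ]
tin [307. 288.] 0.67 [757.9 200.8   0. ]
calculator [328. 175.] 0.8 [ 423.9 -203.5    0. ]
marker [356. 196.] 0.51 [412.  -44.9   0. ]
bottle [258. 149.] 0.55 [ 560.  -504.3    0. ]
glove_box [451. 325.] 0.98 [516.2 499.    0. ]
top [ 471.   13. 1170.] [ 0.11 -0.02 -0.99]
bay [324. 181.] 0.72 [641.5  -8.4  85. ]
carrier_front [313. 221.] 0.57 [528.4  18.4  83. ]
plate_centre [322. 191.] 0.82 [613.9  -5.1  69. ]
door_hinge [302. 179.] 0.53 [643.8  52.9  87. ]
door_hinge [328. 182.] 0.48 [638.4 -21.2  87. ]
door_edge [283. 229.] 0.67 [504.5 100.3  87. ]
reader [322. 191.] 0.9 [623.7  -5.6   0. ]
reader [325. 191.] 0.41 [622.9 -13.3
[... 425 characters left out ...]
1.28168416e-05,
        1.46362823e+00, -2.15321064e-01]), 'qd': array([-0.0017959 ,  0.00053668, -0.00315454, -0.00175898,  0.00127057,
        0.00208514]), 'joint_efforts': array([ 3.18964288e-03, -4.48313963e+01, -2.31466913e+01,  1.48457826e-05,
        4.65235680e-04, -4.16483360e-06]), 'tool_pos': array([227.16583974, 500.86679388, 231.33931807]), 'tool_rot': array([[-9.10718594e-01,  4.13027411e-01,  9.34335514e-06],
       [ 4.13027411e-01,  9.10718594e-01, -8.78680725e-06],
       [-1.21383595e-05, -4.14324696e-06, -1.00000000e+00]]), 'wrist_force': array([-0.04631236,  0.27693053, -0.42677754]), 'moment': array([ 0.04226767,  0.05153511, -0.02329123]), 'opening': 85.6422610827605}
```

Run:
```python
import cv2
a=cv2.imread('pics/top0.png');cv2.imwrite('pics/top0c.png',cv2.resize(a[120:300,190:450],(780,540),interpolation=2))
a=cv2.imread('pics/scene0.png');cv2.imwrite('pics/scene0c.png',cv2.resize(a[120:320,230:490],(780,600),interpolation=2))
```

```text
(no output)
```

View pics/top0c.png

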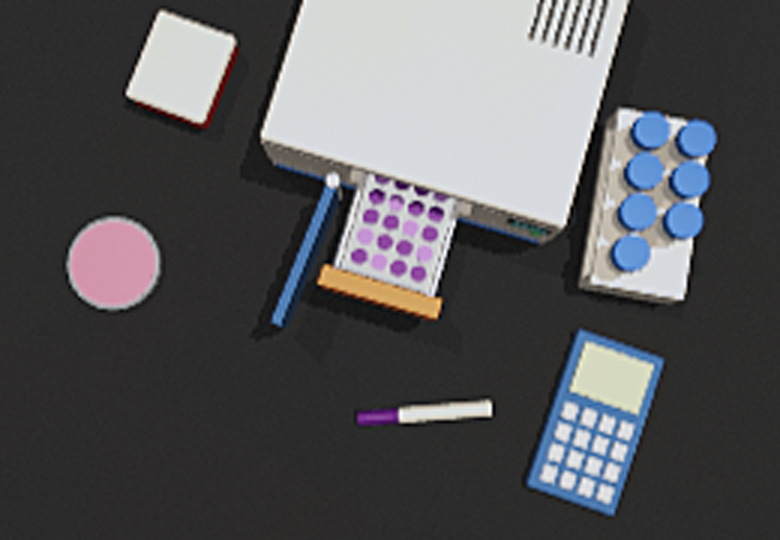

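View pics/scene0c.png

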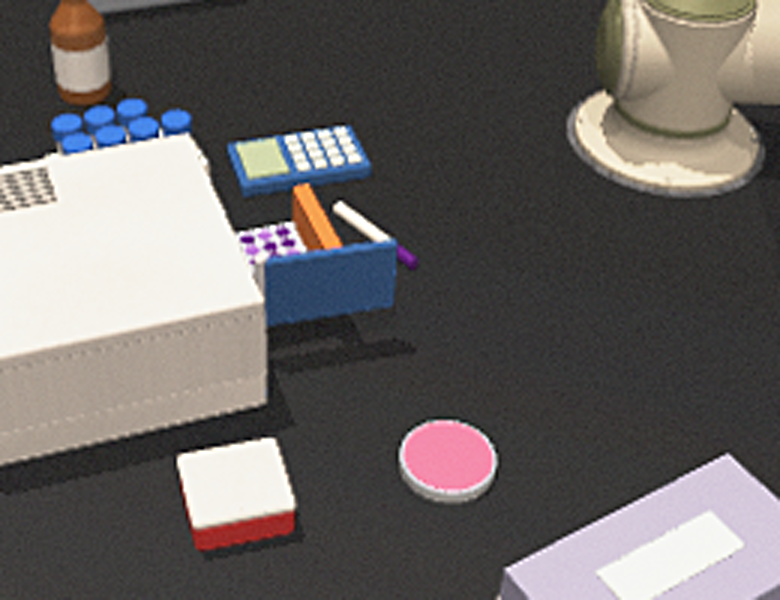

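The top picture shows the reader turned, with its front edge running from crop (262,137) to (566,225). The door stands straight out at (333,180)–(278,325), and the orange panel is out at (318,278)–(441,308). Next I'll measure them.

```bash
cat > m.py <<'E'
from h import *
def rect(mask):
    c=max(cv2.findContours(mask.astype(np.uint8),0,2)[0],key=cv2.contourArea); return c
def measure(n,f):
    im=cv2.imread(f'pics/{f}.png');d=np.load(f'pics/{f}.npy')
    hsv=cv2.cvtColor(im,cv2.COLOR_BGR2HSV)
    M=T(n)
    out={}
    v,u=np.mgrid[0:400,0:640]
    p=camera_params(n);K=np.array(p['intrinsics'])
    pts=cv2.undistortPoints(np.stack([u.ravel(),v.ravel()],1).astype(np.float32)[:,None],K,np.array([p['k1'],0,0,0,0]))[:,0]
    R=np.c_[pts,np.ones(len(pts))]*d.reshape(-1,1)
    W=(R@M[:3,:3].T+M[:3,3]).reshape(400,640,3)
    return im,hsv,d,W
E
python3 - <<'E'
from m import *
im,hsv,d,W=measure('top','top0')
x,y,z=W[...,0],W[...,1],W[...,2]
near=(abs(y)<220)&(x>400)&(x<980)&(d>0)
H,S,V=cv2.split(hsv)
def show(nm,m):
    P=W[m][:,:2].astype(np.float32)
    r=cv2.minAreaRect(P);print(nm,m.sum(),'z',np.percentile(W[m][:,2],[5,50,95]).round(1),r,cv2.boxPoints(r).round(0).tolist())
top=near&(z>135)&(z<155); show('reader',top)
org=near&(H>8)&(H<22)&(S>110)&(z>95);show('orange',org&(z<125))
blue=near&(H>100)&(H<118)&(S>100)&(z>110)&(z<140)&(y>0);show('door',blue)
E
```

```text
reader 10700 z [142.5 145.7 148.8] ((757.4740600585938, -49.82978820800781), (280.94305419921875, 302.3645324707031), 74.68635559082031) [[575.0, -145.0], [866.0, -225.0], [940.0, 46.0], [649.0, 126.0]]
orange 279 z [109.  112.5 115.7] ((538.4049072265625, 11.049724578857422), (111.18132019042969, 17.935466766357422), 74.60202026367188) [[515.0, -40.0], [532.0, -45.0], [562.0, 62.0], [545.0, 67.0]]
door 210 z [116.6 128.1 131.6] ((567.8486328125, 79.4249267578125), (10.33885669708252, 128.88719177246094), 69.87291717529297) [[506.0, 97.0], [627.0, 52.0], [630.0, 62.0], [509.0, 106.0]]
```

>>> {"name": "play_rows", "arguments": {"targets": [{"delta_pos": [25,-49,0],"angular": [0,0,9],"grip": -1},{"delta_pos": [25,-49,0],"angular": [-2.65,-9.64,0],"grip": -1},{"delta_pos": [25,-49,0],"angular": [-2.65,-9.64,0],"grip": -1},{"delta_pos": [25,-49,0],"angular": [-2.65,-9.64,0],"grip": -1},{"delta_pos": [25,-49,-4],"angular": [-2.65,-9.64,0],"grip": -1},{"delta_pos": [25,-49,-4],"angular": [0,0,0],"grip": -1},{"delta_pos": [25,-49,-4],"angular": [0,0,0],"grip": -1},{"delta_pos": [25,-49,-4],"angular": [0,0,0],"grip": -1},{"delta_pos": [25,-49,-4],"angular": [0,0,0],"grip": -1},{"delta_pos": [25,-49,-4],"angular": [0,0,0],"grip": -1},{"delta_pos": [0,0,0],"angular": [0,0,0],"grip": -1}]}}

```text
time: 2.78
tool_pos: [471.3, 23.2, 207.8]
tool_rot: [[-0.74, 0.268, 0.616], [0.207, 0.963, -0.171], [-0.639, 0.001, -0.769]]
wrist_force: [0.2, -0.0, -0.1]
opening: -0.2
```

Run:
```python
from h import *
s=get_state();print(s['tool_pos'],s['opening'])
snap('wrist','w1')
for o,z in [('carrier_front',83),('door_edge',87),('bay',85),('door_hinge',87)]:
    for r in mark_of(o,'wrist')[:2]: print(o,r['at'],r['conf'],at_z('wrist',r['at'],z).round(1))
im,d=snap('scene','s1')
cv2.imwrite('pics/s1c.png',cv2.resize(im[60:360,230:630,::-1],(800,600)))
```

```text
[471.33264438  23.23522195 207.81178526] -0.1503719416409654
carrier_front [323.3, 157.2] 0.63 [529.   13.4  83. ]
carrier_front [189.1, 188.8] 0.46 [ 539.9 -149.4   83. ]
door_edge [420.1, 121.2] 0.9 [502.1 104.7  87. ]
door_edge [184.1, 190.4] 0.49 [ 536.6 -151.7   87. ]
bay [558.9, 76.9] 0.61 [485.  205.5  85. ]
door_hinge [378.9, 205.0] 0.88 [627.5  60.   87. ]
```

View pics/w1.png

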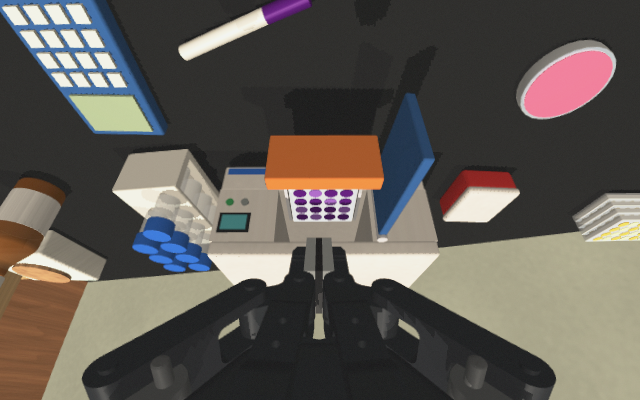

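View pics/s1c.png

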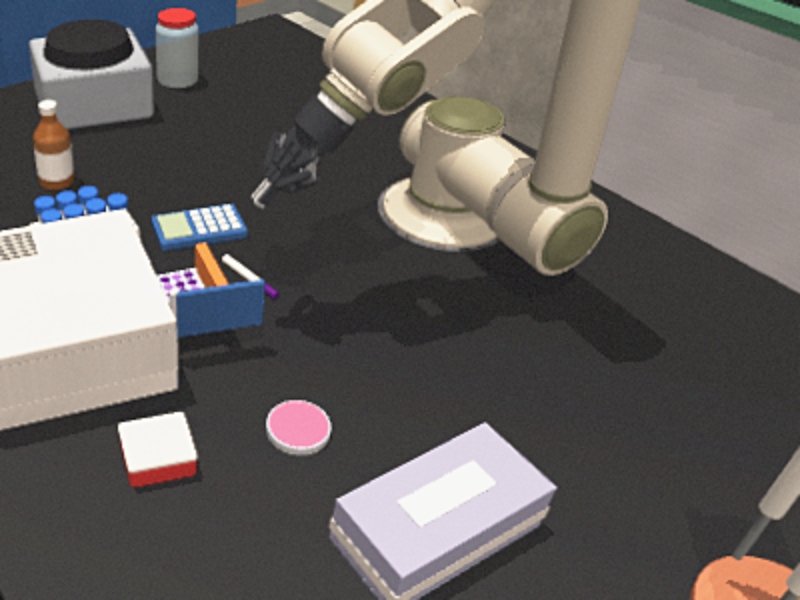

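>>> {"name": "play_rows", "arguments": {"targets": [{"delta_pos": [2,-4,-42],"angular": [0,0,0],"grip": -1},{"delta_pos": [3,-4,-42],"angular": [0,0,0],"grip": -1},{"delta_pos": [2,-4,-42],"angular": [0,0,0],"grip": -1},{"delta_pos": [0,0,0],"angular": [0,0,0],"grip": -1},{"delta_pos": [14,-4,0],"angular": [0,0,0],"grip": -1},{"delta_pos": [14,-4,0],"angular": [0,0,0],"grip": -1},{"delta_pos": [10,-3,0],"angular": [0,0,0],"grip": -1},{"delta_pos": [0,0,0],"angular": [0,0,0],"grip": -1}]}}

```text
time: 4.08
tool_pos: [523.2, 17.7, 122.3]
tool_rot: [[-0.761, 0.281, 0.585], [0.209, 0.96, -0.188], [-0.614, -0.021, -0.789]]
wrist_force: [-0.6, 0.5, -0.8]
opening: -0.1
```

Run:
```python
from h import *
s=get_state();print(s['joint_positions'].round(3),s['qd'].round(3),s['tool_pos'],s['wrist_force'],s['joint_efforts'].round(1))
```

```text
[-0.14   0.325  1.99  -0.554  0.201 -0.924] [ 0.004 -0.006  0.031 -0.04  -0.002  0.045] [523.17842683  17.72484667 122.34783076] [-0.56836687  0.49720872 -0.77817227] [ -0.3 -32.7 -15.3   0.   -1.4  -0.3]
```

>>> {"name": "play_rows", "arguments": {"targets": [{"delta_pos": [-20,5,0],"angular": [2.65,9.64,0],"grip": -1},{"delta_pos": [-20,5,0],"angular": [2.65,9.64,0],"grip": -1},{"delta_pos": [-5,2,0],"angular": [0,0,0],"grip": -1},{"delta_pos": [0,0,0],"angular": [0,0,0],"grip": -1}]}}

```text
time: 4.58
tool_pos: [482.3, 24.0, 120.9]
tool_rot: [[-0.901, 0.283, 0.328], [0.251, 0.958, -0.136], [-0.353, -0.041, -0.935]]
wrist_force: [-0.8, 0.3, 0.2]
opening: 0.3
```

Run:
```python
from h import *
s=get_state();print(s['joint_positions'].round(3),s['qd'].round(3),s['tool_pos'],s['wrist_force'],s['tool_rot'].round(3))
```

```text
[-0.149  0.29   1.882 -0.149  0.622 -1.335] [-0.002  0.013 -0.008  0.005  0.015 -0.008] [482.34342953  24.00268849 120.91698478] [-0.76633314  0.31934397  0.24594351] [[-0.901  0.283  0.328]
 [ 0.251  0.958 -0.136]
 [-0.353 -0.041 -0.935]]
```

>>> {"name": "play_rows", "arguments": {"targets": [{"delta_pos": [-2,-6,-20],"angular": [0,0,0],"grip": -1},{"delta_pos": [-2,-6,-20],"angular": [0,0,0],"grip": -1},{"delta_pos": [0,0,0],"angular": [0,0,0],"grip": -1}]}}

```text
time: 4.95
tool_pos: [477.9, 11.8, 79.8]
tool_rot: [[-0.903, 0.283, 0.324], [0.252, 0.958, -0.136], [-0.349, -0.041, -0.936]]
wrist_force: [-0.2, 0.0, -0.4]
opening: -0.0
```

Run:
```python
from h import *
s=get_state();print(s['joint_positions'].round(3),s['tool_pos'],s['wrist_force'],s['tool_rot'].round(3))
snap('wrist','w2')
```

```text
[-0.182  0.359  1.948 -0.16   0.488 -1.345] [477.90954582  11.77629789  79.78597709] [-0.2499189   0.00563219 -0.37634405] [[-0.903  0.283  0.324]
 [ 0.252  0.958 -0.136]
 [-0.349 -0.041 -0.936]]
```

View pics/w2.png

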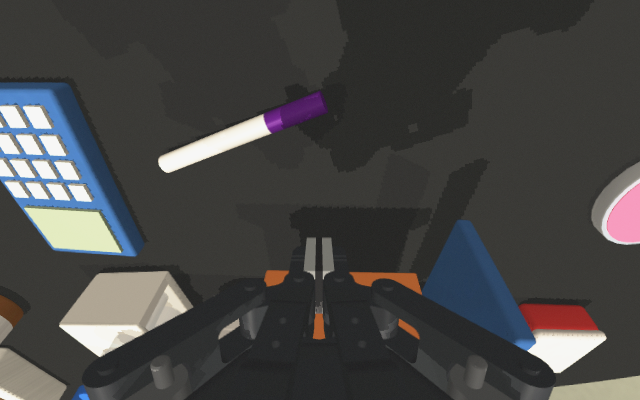

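The fingertips at (320,250) are in front of the orange panel, slightly left of its middle, and the door is clear at (465,290). Now I push.

>>> {"name": "play_rows", "arguments": {"targets": [{"delta_pos": [11,-3,0],"angular": [0,0,0],"grip": -1},{"delta_pos": [11,-3,0],"angular": [0,0,0],"grip": -1},{"delta_pos": [11,-3,0],"angular": [0,0,0],"grip": -1},{"delta_pos": [11,-3,0],"angular": [0,0,0],"grip": -1},{"delta_pos": [11,-3,0],"angular": [0,0,0],"grip": -1},{"delta_pos": [11,-3,0],"angular": [0,0,0],"grip": -1},{"delta_pos": [11,-3,0],"angular": [0,0,0],"grip": -1},{"delta_pos": [11,-3,0],"angular": [0,0,0],"grip": -1}]}}

```text
time: 6.0
tool_pos: [567.6, -12.5, 81.0]
tool_rot: [[-0.902, 0.283, 0.325], [0.252, 0.958, -0.136], [-0.35, -0.041, -0.936]]
wrist_force: [-2.5, 0.5, 2.2]
opening: -0.0
```

Run:
```python
from h import *
s=get_state();print(s['joint_positions'].round(3),s['tool_pos'],s['wrist_force'],s['tool_rot'].round(3))
im,d=snap('top','t2')
cv2.imwrite('pics/t2c.png',cv2.resize(im[120:300,190:450,::-1],(780,540),interpolation=2))
```

```text
[-0.199  0.47   1.717 -0.122  0.603 -1.401] [567.63199974 -12.52390947  80.99641685] [-2.45408365  0.49758036  2.21119725] [[-0.902  0.283  0.325]
 [ 0.252  0.958 -0.136]
 [-0.35  -0.041 -0.936]]
```

View pics/t2c.png

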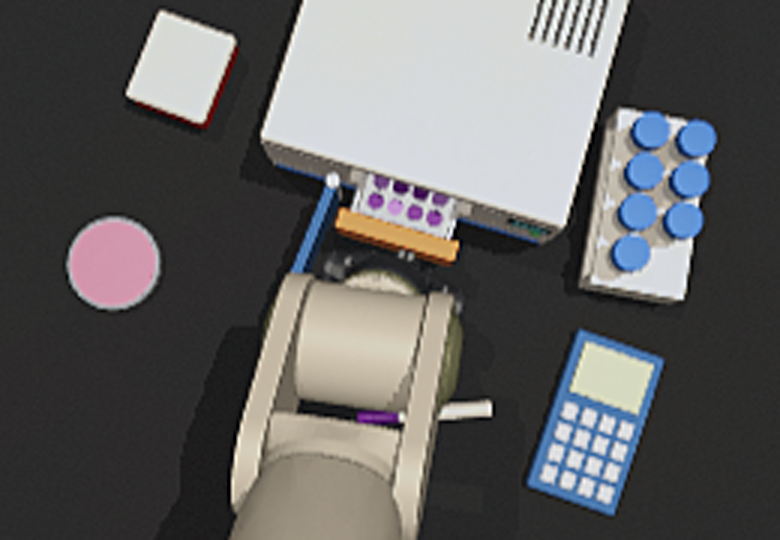

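>>> {"name": "play_rows", "arguments": {"targets": [{"delta_pos": [10,-2.7,0],"angular": [0,0,0],"grip": -1},{"delta_pos": [10,-2.7,0],"angular": [0,0,0],"grip": -1},{"delta_pos": [10,-2.7,0],"angular": [0,0,0],"grip": -1},{"delta_pos": [4,-1,0],"angular": [0,0,0],"grip": -1},{"delta_pos": [0,0,0],"angular": [0,0,0],"grip": -1}]}}

```text
time: 6.68
tool_pos: [601.5, -21.5, 81.1]
tool_rot: [[-0.902, 0.283, 0.327], [0.252, 0.958, -0.136], [-0.351, -0.04, -0.935]]
wrist_force: [-0.0, 0.8, -0.6]
opening: -0.1
```

>>> {"name": "play_rows", "arguments": {"targets": [{"delta_pos": [4,-1.1,0],"angular": [0,0,0],"grip": -1},{"delta_pos": [4,-1.1,0],"angular": [0,0,0],"grip": -1}]}}

```text
time: 6.92
tool_pos: [609.0, -23.5, 81.1]
tool_rot: [[-0.902, 0.283, 0.325], [0.252, 0.958, -0.136], [-0.35, -0.04, -0.936]]
wrist_force: [-2.4, 0.6, 1.3]
opening: -0.1
```

>>> {"name": "play_rows", "arguments": {"targets": [{"delta_pos": [3,-0.8,0],"angular": [0,0,0],"grip": -1},{"delta_pos": [3,-0.8,0],"angular": [0,0,0],"grip": -1}]}}

```text
time: 7.18
tool_pos: [611.2, -24.1, 80.6]
tool_rot: [[-0.905, 0.283, 0.317], [0.252, 0.958, -0.134], [-0.342, -0.042, -0.939]]
wrist_force: [-34.9, 8.2, 27.8]
opening: 0.1
```

>>> {"name": "play_rows", "arguments": {"targets": [{"delta_pos": [3,-0.8,0],"angular": [0,0,0],"grip": -1}]}}

```text
time: 7.3
tool_pos: [611.5, -24.1, 80.5]
tool_rot: [[-0.907, 0.282, 0.312], [0.253, 0.958, -0.134], [-0.337, -0.042, -0.941]]
wrist_force: [-52.3, 11.5, 40.9]
opening: -0.1
```

Run:
```python
from h import *
s=get_state();print(s['joint_positions'].round(3),s['tool_pos'],s['wrist_force'])
im,d=snap('top','t3')
cv2.imwrite('pics/t3c.png',cv2.resize(im[150:240,260:390,::-1],(780,540),interpolation=2))
```

```text
[-0.204  0.531  1.587 -0.107  0.687 -1.424] [611.51103891 -24.08900899  80.52637559] [-52.30704339  11.46487959  40.87280068]
```

View pics/t3c.png

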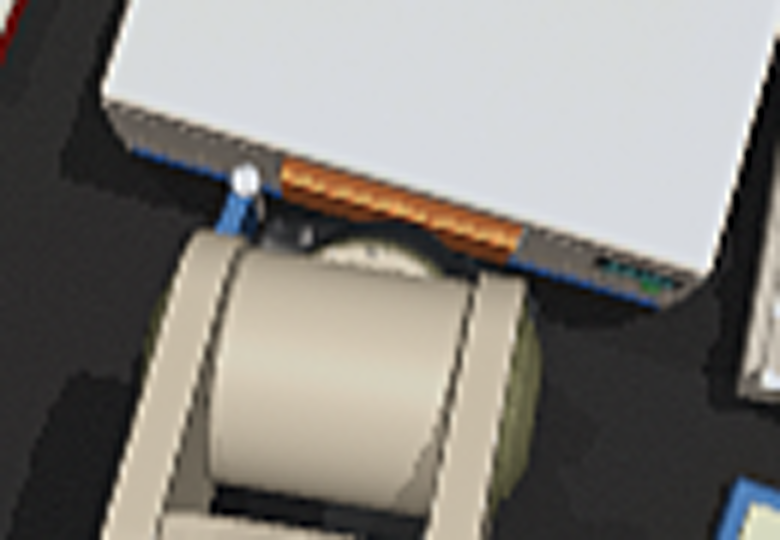

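>>> {"name": "play_rows", "arguments": {"targets": [{"delta_pos": [-10,2.7,0],"angular": [0,0,0],"grip": -1},{"delta_pos": [-20,5.5,0],"angular": [0,0,0],"grip": -1},{"delta_pos": [-25,7,0],"angular": [0,0,0],"grip": -1},{"delta_pos": [0,0,40],"angular": [0,0,0],"grip": -1},{"delta_pos": [0,0,40],"angular": [0,0,0],"grip": -1},{"delta_pos": [0,0,40],"angular": [0,0,0],"grip": -1},{"delta_pos": [0,0,0],"angular": [0,0,0],"grip": -1}]}}

```text
time: 8.22
tool_pos: [564.6, -11.1, 204.5]
tool_rot: [[-0.899, 0.284, 0.333], [0.251, 0.958, -0.137], [-0.358, -0.04, -0.933]]
wrist_force: [0.2, 0.3, -0.5]
opening: 0.2
```

Run:
```python
from h import *
s=get_state();print(s['joint_positions'].round(3),s['tool_pos'],s['wrist_force'])
im,d=snap('wrist','w4')
for o,z in [('carrier_front',83),('door_edge',87),('door_hinge',87)]:
    for r in mark_of(o,'wrist')[:2]: print(o,r['at'],r['conf'],at_z('wrist',r['at'],z).round(1))
```

```text
[-0.197  0.299  1.561 -0.087  0.922 -1.447] [564.6476317  -11.11689744 204.54576085] [ 0.16060008  0.34470105 -0.45472277]
carrier_front [334.6, 198.1] 0.84 [615.3 -15.7  83. ]
door_edge [453.1, 42.4] 0.64 [500.9  98.4  87. ]
door_edge [336.9, 243.4] 0.35 [673.9 -28.2  87. ]
door_hinge [403.3, 193.0] 0.68 [621.5  50.5  87. ]
```

View pics/w4.png

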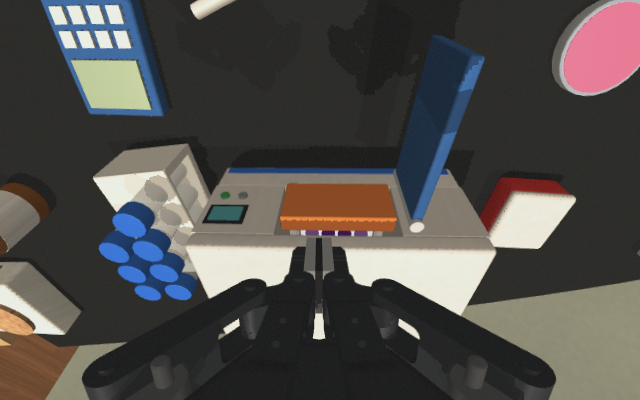

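Run:
```python
from m import *
im,hsv,d,W=measure('wrist','w4')
X=W@np.array([.964,-.265,0]);Z=W[...,2]
H,S,V=cv2.split(hsv)
v,u=np.mgrid[0:400,0:640]
print(X[195:215:5,240:450:10].round(0)); print(Z[195:215:5,240:450:10].round(0))
```

```text
[[607. 610. 609. 610. 610. 602. 601. 601. 602. 601. 601. 602. 600. 601.
  602. 601. 593. 577. 562. 561. 609.]
 [610. 609. 609. 609. 609. 601. 601. 602. 601. 601. 601. 601. 602. 601.
  601. 601. 609. 580. 568. 609. 610.]
 [608. 609. 609. 610. 610. 601. 601. 601. 602. 602. 601. 601. 601. 600.
  601. 601. 610. 583. 572. 610. 609.]
 [606. 608. 610. 610. 615. 602. 602. 601. 602. 602. 602. 601. 602. 602.
  601. 601. 608. 586. 578. 609. 608.]]
[[ 65.  61.  61.  60.  60.  70.  71.  71.  70.  70.  71.  70.  71.  70.
   69.  70.  80. 102. 122. 123.  58.]
 [ 70.  71.  70.  70.  70.  80.  80.  78.  80.  80.  79.  79.  78.  78.
   78.  79.  68. 106. 121.  68.  67.]
 [ 80.  79.  78.  78.  77.  88.  88.  87.  87.  87.  87.  87.  87.  88.
   86.  86.  75. 109. 122.  75.  76.]
 [ 91.  88.  86.  86.  79.  95.  95.  96.  95.  95.  94.  95.  94.  94.
   94.  95.  85. 112. 122.  84.  85.]]
```

The panel stands 8.3 mm proud of the face in the wrist depth (601 against 609.5), so the carrier is home. I'll now cross over the door to its outer side.

>>> {"name": "play_rows", "arguments": {"targets": [{"delta_pos": [-2,38,0],"angular": [0,0,0],"grip": -1},{"delta_pos": [-2,38,0],"angular": [0,0,0],"grip": -1},{"delta_pos": [-2,38,0],"angular": [0,0,0],"grip": -1},{"delta_pos": [-1,40,0],"angular": [0,0,0],"grip": -1},{"delta_pos": [0,0,0],"angular": [0,0,0],"grip": -1}]}}

```text
time: 9.05
tool_pos: [555.5, 145.3, 199.6]
tool_rot: [[-0.904, 0.28, 0.324], [0.249, 0.959, -0.135], [-0.349, -0.041, -0.936]]
wrist_force: [-0.3, -0.2, 1.1]
opening: 0.0
```

Run:
```python
from h import *
s=get_state();print(s['joint_positions'].round(3),s['tool_pos'],s['wrist_force'],s['tool_rot'].round(3))
im,d=snap('wrist','w5')
```

```text
[ 0.13   0.345  1.501 -0.211  0.991 -1.076] [555.47628413 145.34380642 199.6326921 ] [-0.29102888 -0.21765933  1.08742572] [[-0.904  0.28   0.324]
 [ 0.249  0.959 -0.135]
 [-0.349 -0.041 -0.936]]
```

View pics/w5.png

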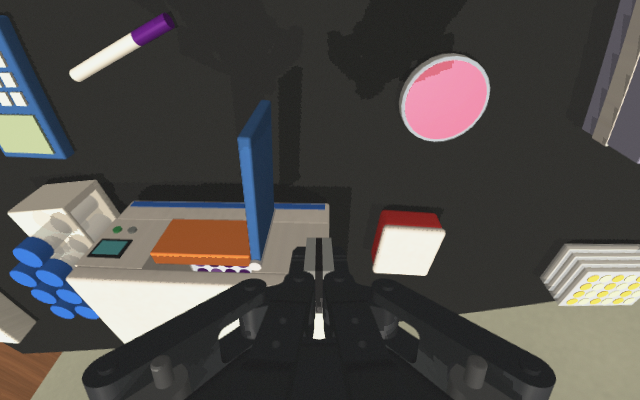

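>>> {"name": "play_rows", "arguments": {"targets": [{"delta_pos": [0,0,-32],"angular": [0,0,0],"grip": -1},{"delta_pos": [0,0,-32],"angular": [0,0,0],"grip": -1},{"delta_pos": [0,0,-31],"angular": [0,0,0],"grip": -1},{"delta_pos": [0,0,0],"angular": [0,0,0],"grip": -1}]}}

```text
time: 9.6
tool_pos: [554.9, 142.0, 103.7]
tool_rot: [[-0.904, 0.284, 0.32], [0.253, 0.958, -0.137], [-0.346, -0.043, -0.937]]
wrist_force: [0.2, 1.0, 0.6]
opening: 0.2
```

Run:
```python
from h import *
s=get_state();p=s['tool_pos'];print(s['joint_positions'].round(3),p,s['wrist_force'])
hx,hy=596,220.5
L,o=100,17
c=np.array([.964*p[0]-.265*p[1],.265*p[0]+.964*p[1]]);print(c)
prev=p[:2]
for q in [1.7,1.6,1.5,1.4,1.3,1.2,1.1,1.,.9,.8,.7,.6,.5,.4,.3,.2,.1,.05,0]:
    C=np.array([hx-L*np.sin(q)-o*np.cos(q),hy-L*np.cos(q)+o*np.sin(q)])
    w=np.array([.964*C[0]+.265*C[1],-.265*C[0]+.964*C[1]])
    print(q,C.round(1),w.round(1),(w-prev).round(1));prev=w
```

```text
[ 0.124  0.462  1.637 -0.261  0.749 -1.001] [554.91016172 141.95241455 103.72215922] [0.15923571 1.0222487  0.63551179]
[497.31600605 283.89332048]
1.7 [499.  250.2] [547.4 109. ] [ -7.5 -33. ]
1.6 [496.5 240.4] [542.4 100.2] [-5.  -8.8]
1.5 [495.  230.4] [538.3  90.9] [-4.1 -9.3]
1.4 [494.6 220.3] [535.1  81.3] [-3.1 -9.6]
1.3 [495.1 210.1] [533.   71.4] [-2.2 -9.9]
1.2 [496.6 200.1] [531.8  61.3] [ -1.2 -10.1]
1.1 [499.2 190.3] [531.6  51.2] [ -0.2 -10.1]
1.0 [502.7 180.8] [532.5  41.1] [  0.9 -10.1]
0.9 [507.1 171.7] [534.3  31.1] [  1.9 -10. ]
0.8 [512.4 163. ] [537.2  21.4] [ 2.8 -9.7]
0.7 [518.6 155. ] [541.  12.] [ 3.8 -9.4]
0.6 [525.5 147.6] [545.7   3. ] [ 4.7 -9. ]
0.5 [533.1 140.9] [551.3  -5.5] [ 5.6 -8.5]
0.4 [541.4 135. ] [557.7 -13.3] [ 6.4 -7.9]
0.3 [550.2 130. ] [564.8 -20.5] [ 7.2 -7.2]
0.2 [559.5 125.9] [572.7 -26.9] [ 7.8 -6.4]
0.1 [569.1 122.7] [581.1 -32.5] [ 8.4 -5.6]
0.05 [574.  121.5] [585.5 -35. ] [ 4.4 -2.5]
0 [579.  120.5] [590.1 -37.3] [ 4.5 -2.3]
```

>>> {"name": "play_rows", "arguments": {"targets": [{"delta_pos": [-3.5,-11,0],"angular": [0,0,0],"grip": -1},{"delta_pos": [-2,-11,0],"angular": [0,0,0],"grip": -1},{"delta_pos": [-2,-11,0],"angular": [0,0,0],"grip": -1},{"delta_pos": [-5,-9,0],"angular": [0,0,0],"grip": -1},{"delta_pos": [-4,-9,0],"angular": [0,0,0],"grip": -1},{"delta_pos": [-3,-10,0],"angular": [0,0,0],"grip": -1},{"delta_pos": [-2,-10,0],"angular": [0,0,0],"grip": -1},{"delta_pos": [-1,-10,0],"angular": [0,0,0],"grip": -1},{"delta_pos": [0,-10,0],"angular": [0,0,0],"grip": -1},{"delta_pos": [1,-10,0],"angular": [0,0,0],"grip": -1}]}}

```text
time: 10.85
tool_pos: [534.5, 41.5, 106.0]
tool_rot: [[-0.902, 0.283, 0.325], [0.252, 0.958, -0.136], [-0.35, -0.041, -0.936]]
wrist_force: [0.3, 1.6, -0.3]
opening: 0.4
```

Run:
```python
from h import *
s=get_state();p=s['tool_pos'];print(s['joint_positions'].round(3),p,s['wrist_force'])
snap('wrist','w6')
```

```text
[-0.092  0.393  1.761 -0.175  0.649 -1.261] [534.48512816  41.5148177  106.00938867] [ 0.25556864  1.58012602 -0.30044722]
```

View pics/w6.png

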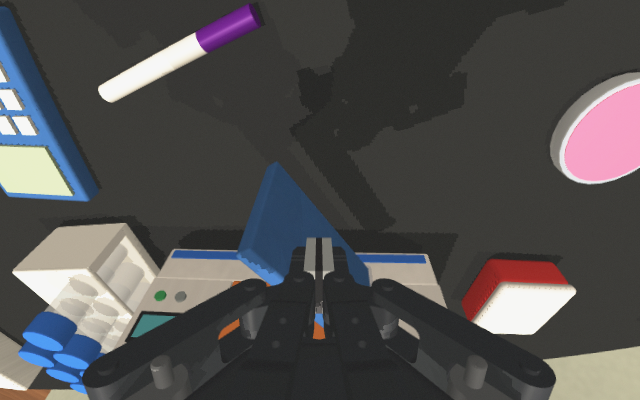

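The door is turning with the fingertips, which touch its outer face near (320,250). I'll continue along the arc.

>>> {"name": "play_rows", "arguments": {"targets": [{"delta_pos": [0,-10,0],"angular": [0,0,0],"grip": -1},{"delta_pos": [2.5,-10,0],"angular": [0,0,0],"grip": -1},{"delta_pos": [4,-9.5,0],"angular": [0,0,0],"grip": -1},{"delta_pos": [4.7,-9,0],"angular": [0,0,0],"grip": -1},{"delta_pos": [5.6,-8.5,0],"angular": [0,0,0],"grip": -1},{"delta_pos": [6.4,-8,0],"angular": [0,0,0],"grip": -1},{"delta_pos": [7,-7,0],"angular": [0,0,0],"grip": -1},{"delta_pos": [7,-6,0],"angular": [0,0,0],"grip": -1},{"delta_pos": [6,-4,0],"angular": [0,0,0],"grip": -1},{"delta_pos": [0,0,0],"angular": [0,0,0],"grip": -1}]}}

```text
time: 12.15
tool_pos: [578.1, -30.1, 106.1]
tool_rot: [[-0.902, 0.284, 0.326], [0.252, 0.958, -0.136], [-0.351, -0.041, -0.936]]
wrist_force: [0.2, -0.2, -0.2]
opening: -0.0
```

>>> {"name": "play_rows", "arguments": {"targets": [{"delta_pos": [4,-2,0],"angular": [0,0,0],"grip": -1},{"delta_pos": [4,-1,0],"angular": [0,0,0],"grip": -1}]}}

```text
time: 12.4
tool_pos: [585.7, -32.8, 106.0]
tool_rot: [[-0.902, 0.283, 0.325], [0.252, 0.958, -0.136], [-0.35, -0.041, -0.936]]
wrist_force: [-1.1, -0.8, -0.9]
opening: 0.0
```

>>> {"name": "play_rows", "arguments": {"targets": [{"delta_pos": [3,-0.8,0],"angular": [0,0,0],"grip": -1},{"delta_pos": [3,-0.8,0],"angular": [0,0,0],"grip": -1}]}}

```text
time: 12.65
tool_pos: [591.8, -34.4, 106.1]
tool_rot: [[-0.902, 0.283, 0.326], [0.252, 0.958, -0.136], [-0.35, -0.041, -0.936]]
wrist_force: [-0.8, -0.2, 0.3]
opening: 0.1
```

>>> {"name": "play_rows", "arguments": {"targets": [{"delta_pos": [2,-0.5,0],"angular": [0,0,0],"grip": -1},{"delta_pos": [2,-0.5,0],"angular": [0,0,0],"grip": -1}]}}

```text
time: 12.9
tool_pos: [594.4, -35.1, 105.7]
tool_rot: [[-0.903, 0.283, 0.322], [0.252, 0.958, -0.135], [-0.347, -0.041, -0.937]]
wrist_force: [-14.5, 2.9, 10.8]
opening: -0.2
```

>>> {"name": "play_rows", "arguments": {"targets": [{"delta_pos": [2,-0.5,0],"angular": [0,0,0],"grip": -1},{"delta_pos": [0,0,0],"angular": [0,0,0],"grip": -1},{"delta_pos": [0,0,0],"angular": [0,0,0],"grip": -1}]}}

```text
time: 13.28
tool_pos: [594.5, -35.0, 105.5]
tool_rot: [[-0.905, 0.283, 0.319], [0.252, 0.958, -0.135], [-0.344, -0.041, -0.938]]
wrist_force: [-19.7, 3.3, 11.5]
opening: 0.1
```

>>> {"name": "play_rows", "arguments": {"targets": [{"delta_pos": [-5,1.4,0],"angular": [0,0,0],"grip": -1},{"delta_pos": [-15,4,0],"angular": [0,0,0],"grip": -1},{"delta_pos": [-25,7,10],"angular": [0,0,0],"grip": -1},{"delta_pos": [-25,7,30],"angular": [0,0,0],"grip": -1},{"delta_pos": [-25,7,40],"angular": [0,0,0],"grip": -1},{"delta_pos": [-10,0,40],"angular": [0,0,0],"grip": -1},{"delta_pos": [0,0,0],"angular": [0,0,0],"grip": -1},{"delta_pos": [0,0,0],"angular": [0,0,0],"grip": -1}]}}

```text
time: 14.28
tool_pos: [492.6, -9.5, 225.4]
tool_rot: [[-0.902, 0.283, 0.325], [0.252, 0.958, -0.136], [-0.35, -0.04, -0.936]]
wrist_force: [-0.4, -0.3, -1.1]
opening: 0.3
```

Run:
```python
from m import *
s=get_state();p=s['tool_pos'];print(p,s['wrist_force'])
snap('wrist','w7')
im,hsv,d,W=measure('wrist','w7')
X=W@np.array([.964,-.265,0]);Y=W@np.array([.265,.964,0]);Z=W[...,2]
H,S,V=cv2.split(hsv)
blue=(H>100)&(H<118)&(S>100)&(Z>55)&(Z<120)&(abs(X-590)<40)&(Y>75)&(Y<235)
P=np.c_[Y[blue],Z[blue],np.ones(blue.sum())];print(blue.sum(),np.linalg.lstsq(P,X[blue],rcond=None)[0])
for a in range(80,235,15):
    m=blue&(abs(Y-a)<7); 
    if m.sum(): print(a,m.sum(),np.median(X[m]).round(1))
f=(S<60)&(V>90)&(Z>65)&(Z<110)&(abs(X-610)<15)&((Y<60)|(Y>235))
for a in (30,45,245,260): 
    m=f&(abs(Y-a)<7)
    if m.sum():print('face',a,np.median(X[m]).round(1))
im,_=snap('top','t7');cv2.imwrite('pics/t7c.png',cv2.resize(im[120:300,190:450,::-1],(780,540),interpolation=2))
```

```text
[492.6479837  -9.487861  225.4465362] [-0.40415337 -0.26385375 -1.0892114 ]
3737 [-4.44605671e-03 -9.40011013e-03  5.92472359e+02]
80 102 591.1
95 365 591.2
110 278 591.4
125 304 591.4
140 426 591.1
155 443 590.8
170 449 590.8
185 457 590.7
200 454 590.8
215 206 590.8
face 30 611.4
face 45 611.0
face 245 612.0
face 260 612.2
```

View pics/w7.png

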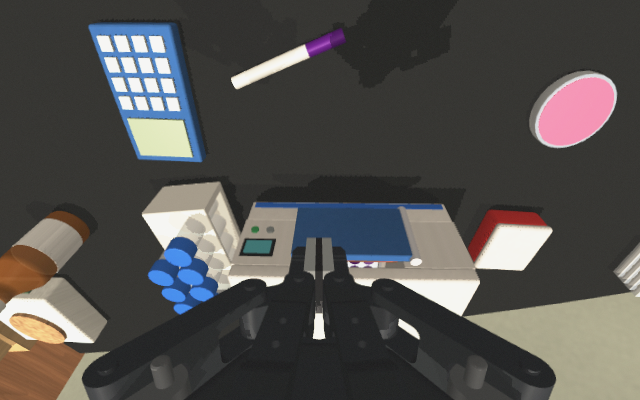

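View pics/t7c.png

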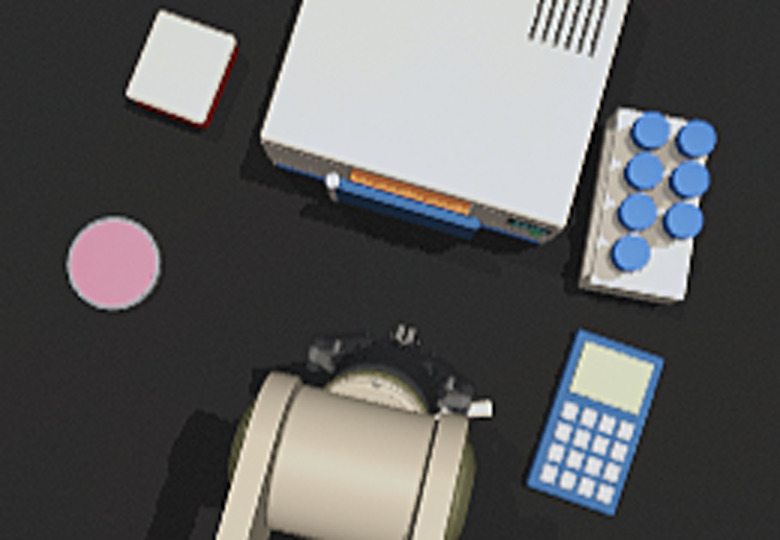

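The door face is parallel to the reader to within about 0.01 rad and 20.7 mm in front of it (21 mm means shut). The robot is clear and the bystanders are where they were.

```bash
python3 -c "
from rig import *
print(sign_off())"
```

```text
the job is handed in; nothing more can be done
None
```

The carrier is fully home, the door is shut over it, and the job is handed in at about 14 s of the 51 s. I pushed both with the closed fingertips only: the carrier to its hard stop, then over the door to its outer side and round its arc to its stop. No verdict is reported on hand-in.

What the last checks showed:
- **Carrier:** measured before the door was shut, the front panel stood 8.3 mm proud of the reader's face (8 mm means home). The push ended at a clear stop, with about 50 N horizontal and 65 N in total at the wrist. It was not measured again afterwards, but the top picture shows the panel still in the bay.
- **Door:** its outer face is about 20.7 mm in front of the reader's face (21 mm means shut) and parallel to it within about 0.01 rad.
- **Plate:** I never approached it, and it was only partly visible behind the panel and the door, so I did not measure its height separately.
- **Bystanders:** by eye, the tin, petri dish, tube rack and calculator stand in the last top picture where they stood in the first. The marker is partly hidden there but shows undisturbed in the wrist picture. I did not re-check the bottle and glove box.
- **Robot:** it stands clear, touching nothing.

My first approach used a 40° tool tilt, which ran joint 5 close to its limit and stopped short of the target. I backed off, reduced the tilt to about 20° and went on with no contact made.

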